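# Latch the dry box

## Task

Put the optics dry box away sealed: slide its hatch shut until it meets the sprung rubber seal strip, then drop the latch's wire loop over the two hooks of the keeper on the hatch and swing the lever over, away from the hatch, past its toggle point until it lies down flat and the loop holds the hatch pulled onto the seal. Feel your way, do not force the hatch or the loop, and leave the things standing around where they are.

Things in the scene. Friction and masses are not known exactly. Their poses are not given: they have to be found in the camera images.
- case: grey dry box fixed to the worktop, 110 (x) x 233 (y, -125 to +108) x 62 high; origin on the worktop, z up, only yaw varies. y < 0: solid deck with the latch lever, top z = 62. y > 0: compartment closed by the sliding hatch, hatch top also z = 62, guide rails at x = +-48 to 55 up to z = 67. The latch works in the plane x = 0.
- hatch: aluminium plate 96 (x) x 105 (y) x 7 that slides along the box's y; origin at the centre of its underside, axes as the box's; at box (0, 52.5, 55) when the slide reads 0. At its +y end stands a push ridge: 60 long in x, y = 37.5 to 47.5, 14.5 tall above the plate. The keeper is screwed on its top.
- keeper_nominal (a point): nominal keeper point v = 0 on the hatch top (box y = 45 + slide, z = 62); v counts along +y. The keeper is screw-adjusted: really up to 5.5 to either side of this point in y (no reading tells: feel or look). Twin hooks at x = +-18, each 10 wide: post v = -10.5 to -2.5, lip on it overhanging to v = 1.5, lip underside 8.5, top 11.5 above the hatch top.
- guard_nominal (a point): nominal front foot of the guard ribs behind the hooks (v = 8.5, shifted with the keeper): ribs at x = +-18, v = 8.5 to 18.5, 11.5 tall. The loop's bar drops between lips and ribs with its middle at v = 4 to 6, down to 4.5 above the hatch top, then is drawn to -y under the lips to v = 0. Lip and rib tops are flat: a bar set on them stays 9.5 higher.
- hatch_ridge (a point): middle of the outer (+y) face of the hatch's push ridge, 7 above the hatch's top
- hatch_slide (a joint): m; 0 = hard stop, grows as the hatch opens to the box's +y (to 0.055). Starts 0.03 to 0.048. The hatch touches the sprung rubber seal strip at 0.0165; from there the strip pushes back with 1.3 N per mm. About 2 N friction, stays where it is left. Latched, it lies between 0.001 and 0.0135.
- lever_pivot (a point): middle of the lever's hinge axis on the box, box (0, -45, 76); the axis runs along the box's x
- lever_tip (a point): middle of the rolled end of the lever, 75 from the pivot; the lever is a steel paddle 30 wide (x) and 5 thick from 15 to 75 from the pivot, rolled end 8 thick
- lever_hinge (a joint): rad; 0 = upright, positive leans to the box's -y (away from the hatch), range -0.8 to 1.536 = lying flat, latched. Starts -0.1 to 0.3. With the loop hooked it takes a few N at the tip, passes dead centre at about 1.27, then drops onto its stop. Light friction: stays where it is left, and follows when the loop is moved by hand.
- loop: rigid wire loop, 58 wide (x), hung on the lever's pin; origin at the middle of the pin, y axis from the pin to its cross bar, z axis up when it lies level. The pin is 20 from the lever pivot, 12 degrees farther round towards -y than the lever (at lever 0 it is 4.2 to -y of the pivot and 19.6 above it).
- loop_bar (a point): middle of the loop's cross bar, a flat-sided square bar 4 x 4 along x, 116.8 from the pin
- loop_bead (a point): middle of the round grip on the loop's finger tab, diameter 10, 26 long in x, 36 above the bar along the loop's z axis; pinch it across y: being round it turns between the fingers while the loop is moved
- loop_hinge (a joint): rad; angle of the loop against the lever: the loop's slope above level is lever_hinge + loop_hinge. Light friction: the loop stays where it is left. Starts 0.1 to 0.35, its bar well above the keeper.
- petri_dish: loose clear round petri dish, 88 x 88 x 17, lying behind the dry box; origin at the centre of its underside; leave it where it is
- immersion_oil: loose small amber dropper bottle with a black teat, 27 x 33 x 68, standing near the dry box; origin at the centre of its underside; leave it standing where it is
- objective_canister: loose cream-coloured round canister with black screw lid, diameter 38, height 57, standing near the dry box; origin at the centre of its underside; leave it standing where it is
- tape_roll: loose roll of tape, diameter 104, height 25, lying behind the dry box; origin at the centre of its underside; leave it
- lens_tissue: loose flat booklet of lens tissue, 66 x 105 x 10; origin at the centre of its underside; leave it

How it is judged:
By the outcome, as a careful person would: the job done as asked, in the order asked, and still so for the second after the job is handed in, with the robot touching nothing.
It also fails if it takes over 67 s, if anything falls off the work surface, if the arm or the gripper's body presses on something with over 40 N, if the wrist force passes 120 N, or if a joint passes its speed limit or range.

## Robot

A 6-joint arm with a two-finger parallel gripper is mounted at the origin on a cart in front of the work surface, level with it; the furniture and walls round the work are solid. World frame = base frame: x ahead of the robot, y to its left, z up, the work surface at z = 0. Lengths are in mm, angles in rad, forces in N, time in s.
With the tool pointing down it reaches from about 300 to 750 mm from the base axis. Payload 8.5 kg.
Tool frame: the origin (TCP) lies where the fingers leave the gripper's body, on its centre line; the fingertips stand 73 mm ahead of it and the grasp point (between the pads) lies 54 mm ahead of it (r.tcp_to_tips is the distance from the TCP to the fingertips, in mm); z points along the fingers, y is the line along which they close (so a half turn about z gives the same grasp; the last joint's range is limited). The gripper opens to 85 mm and grips with 20 to 120 N. Pads are 22 mm wide; open, the fingers measure 114 mm over their backs; the gripper's body (76 mm by 85 mm) begins 54 mm behind the grasp point. The pads swing forward as they close: fully open they stand 13 mm farther back than shut.
Start: joints at [-1.361, 0.381, 1.297, -0, 1.464, -0.215], TCP at [226.669, -501.101, 303.922] pointing down, gripper open.
Joint ranges: [-3.11, 3.11], [-0.89, 2.33], [0.22, 2.48], [-1.42, 4.56], [0.17, 2.85], [-2.88, 2.88]. Speed limits (rad/s): [2.39, 2.39, 3.14, 3.14, 3.14, 3.14].

## Interface

Orientations are given as a unit quaternion [w, x, y, z].
In Python, from bench import r gives the robot as it stands.
- The arm moves only by the shell command python3 -m jog 'ROWS' [FORCE]. ROWS is a JSON object of lists of equal length, an entry for each row: "dr": the turn, a rotation vector about the world's x, y, z in rad, a list of three; "linear": the shift along the world's x, y, z in mm, a list of three; "fingers": the finger opening in mm, from 0 to 85.4. In form: {"dr": [[rx, ry, rz], ...], "linear": [[x, y, z], ...], "fingers": [fingers, ...]}. A call has 1 to 12 rows; each row shifts and turns the commanded pose from where the row before left it; what a row does not reach is not made up. A row lasts 1/8 s, in which the tool goes at most 62.5 mm and 10.7 degrees, less where a joint would pass 70% of its speed; a pose out of reach is approached as far as the arm can. A call is refused whole if a number of a shift passes 62.5 or a number of a turn 0.188, either way. A call with a gripper value outside its range is refused whole. The fingers move at their own pace and stop on an object; FORCE is the grip in N (left out, the last holds). Time passes only in rows, so rows that do not move let the fingers close. It gives the time, the measured TCP pose, the force, the opening and the grip force at its end, in the units of the state.
- r.state(): the state, without advancing time (a new reading comes with each control period).
- r.read_camera(name): name is "scene" or "top" or "wrist"; returns a dict with "img" (420x560x3 uint8, blue, green, red), "vfov" (degrees; the focal length in pixels is half the picture's height over the tangent of half this angle, whatever the lens; pixels are square), "cx", "cy" (the principal point, pixels), "rvec" (rotation vector, rad) and "tvec" (3), from world to camera coordinates, as OpenCV has them; the wrist camera has in their place "hand_eye" (4x4, takes a point from camera to tool coordinates, whose origin is the TCP and whose axes are the flange's). Camera axes: x right, y down, z forward; pixel columns grow to the right and rows downward; lengths in mm; the calibration is good to about 2 mm. The wrist camera is an equidistant fisheye: a pixel r from the principal point sees the ray r / f radians off the axis. A picture is of the moment at which its call begins: read the wrist's pose just before it. There is no depth.
- r.sign_off(): hands the job in; it is judged then, once.
Trained networks look in the newest picture that a camera, given by its name, has taken for a name from the list of things; names that differ only in an ending like _2 or _b are one class to them, and where a whole thing is asked for, a point or a joint stands for the part that bears it (a point fixed in the world has none). Each returns a list of dicts, best first, with "score" (0 to 1); they miss things now and then, are a little off and sometimes report something else, mostly with a low value. They report only what shows in the picture. A call takes as long as a camera call.
- r.regions_of(name, camera): "region" (420x560 bool, what is visible of it) and "rect" ([left, top, right, bottom] in pixels, round what is visible of it).
- r.spot_point(name, camera): "pixel" ([row, column] in pixels: a listed point, or the origin of a listed thing).
The state is a dict: "clock": time; "qpos": joint angles; "qd": joint speeds; "effort": joint torques, N m; "tcp_pos": TCP position; "tool_rot": TCP orientation; "force": force on the tool from outside, world axes, zero at the start; "wrist_torque": the same for the moment, N m; "width": opening from 0.0 (shut) to 1.0 (fully open); "grip_force": force on a finger pad.
Only numpy, scipy, OpenCV 4.12 (cv2) and the standard library are available. Lean on these libraries where they do the work, as an engineer would, in place of code of your own. Each camera call takes 0.05 s, during which the arm holds its last target. There are 200 camera calls.

## Working session

There is one attempt and no reset: what is moved stays moved. The work goes in short steps, Python scripts to look and compute and a shell command to move; the robot and the scene stay as the last step left them, time stands still between calls to the robot, and variables do not carry over. Pictures are saved under pics/ and viewed, at most 10 in all, crops included, and the job is handed in when it is done.

```bash
ls; mkdir -p pics
cat > h.py <<'E'
import numpy as np, cv2
from bench import r
from scipy.spatial.transform import Rotation as R
from scipy.optimize import least_squares
def cam(n):
    c=r.read_camera(n); c['f']=c['img'].shape[0]/2/np.tan(np.radians(c['vfov'])/2); return c
def proj(c,P):
    P=np.atleast_2d(P); M=R.from_rotvec(np.ravel(c['rvec'])).as_matrix()
    q=P@M.T+np.ravel(c['tvec']); return np.c_[c['cx']+c['f']*q[:,0]/q[:,2],c['cy']+c['f']*q[:,1]/q[:,2]]
def ray(c,px):  # px = (row,col) -> origin, dir
    M=R.from_rotvec(np.ravel(c['rvec'])).as_matrix()
    d=np.array([(px[1]-c['cx'])/c['f'],(px[0]-c['cy'])/c['f'],1.])
    return -M.T@np.ravel(c['tvec']), M.T@d
def onz(c,px,z):
    o,d=ray(c,px); return o+d*(z-o[2])/d[2]
def tri(rays):
    A=np.zeros((3,3));b=np.zeros(3)
    for o,d in rays:
        d=d/np.linalg.norm(d);Pm=np.eye(3)-np.outer(d,d);A+=Pm;b+=Pm@o
    return np.linalg.solve(A,b)
E
python3 - <<'E'
from h import *
np.set_printoptions(precision=1,suppress=True)
s=r.state();print(s['clock'],s['tcp_pos'],s['tool_rot'],s['force'])
C={n:cam(n) for n in('scene','top')}
for n,c in C.items(): cv2.imwrite(f'pics/{n}0.png',c['img']); print(n,c['f'],c['cx'],c['cy'],ray(c,(210,280)))
for k in ['case','hatch','keeper_nominal','guard_nominal','hatch_ridge','lever_pivot','lever_tip','loop_bar','loop_bead','loop','petri_dish','immersion_oil','objective_canister','tape_roll','lens_tissue']:
    for n in C:
        try: L=r.spot_point(k,n)
        except Exception as e: print(k,n,e); continue
        print(k,n,[(np.round(d['pixel'],1).tolist(),round(d['score'],2)) for d in L[:2]])
E
```

```text
pics
0.0 [ 226.6 -500.9  303.3] [-0.   1.   0.2  0. ] [ 0.9 -0.3  0.8]
scene 427.38344801655757 282.64436830221183 209.88352816159838 (array([ 93.9, 666.5, 898. ]), array([ 0.4, -0.5, -0.7]))
top 405.9567354463134 278.3942965236474 207.28737282075426 (array([ 354.9,  104.7, 1109.8]), array([ 0.2, -0. , -1. ]))
case scene [([247.6, 315.8], 0.96), ([260.8, 298.1], 0.16)]
case top [([253.0, 296.3], 0.9)]
hatch scene [([260.1, 296.2], 0.94)]
hatch top [([257.7, 263.5], 0.6), ([257.8, 245.2], 0.17)]
keeper_nominal scene [([255.7, 300.0], 0.61), ([197.9, 326.9], 0.48)]
keeper_nominal top [([254.0, 266.7], 0.79), ([246.3, 320.0], 0.38)]
guard_nominal scene []
guard_nominal top [([252.3, 266.8], 0.81), ([255.3, 266.1], 0.51)]
hatch_ridge scene [([270.3, 287.6], 0.7), ([215.7, 330.2], 0.39)]
hatch_ridge top [([258.2, 246.0], 0.83)]
lever_pivot scene [([217.8, 326.0], 0.62), ([255.5, 301.2], 0.38)]
lever_pivot top [([247.7, 316.6], 0.76)]
lever_tip scene [([198.7, 326.9], 0.55)]
lever_tip top [([246.9, 319.5], 0.63), ([249.9, 275.8], 0.45)]
loop_bar scene [([230.2, 305.9], 0.79)]
loop_bar top [([250.1, 275.8], 0.51), ([259.6, 243.5], 0.36)]
loop_bead scene [([219.5, 307.9], 0.55)]
loop_bead top [([250.6, 279.5], 0.55), ([247.6, 318.0], 0.49)]
loop scene [([214.6, 328.8], 0.5), ([201.3, 325.7], 0.29)]
loop top [([249.5, 320.7], 0.69), ([215.3, 332.9], 0.48)]
petri_dish scene [([185.4, 278.0], 0.62), ([210.1, 306.4], 0.3)]
petri_dish top [([166.9, 343.9], 0.42)]
immersion_oil scene [([233.5, 287.0], 0.54), ([255.7, 300.9], 0.45)]
immersion_oil top [([217.8, 300.9], 0.65)]
objective_canister scene [([210.1, 305.2], 0.79)]
objective_canister top [([213.3, 335.8], 0.77)]
tape_roll scene [([203.5, 236.0], 0.69), ([221.0, 326.0], 0.33)]
tape_roll top [([154.5, 295.6], 0.6)]
lens_tissue scene [([344.6, 276.6], 0.91)]
lens_tissue top [([288.6, 197.8], 0.9)]
```

```bash
python3 - <<'E'
import cv2,numpy as np
a=cv2.imread('pics/scene0.png')[130:370,180:440];b=cv2.imread('pics/top0.png')[130:340,180:400]
cv2.imwrite('pics/v1.png',cv2.resize(a,None,fx=2.5,fy=2.5,interpolation=cv2.INTER_CUBIC))
cv2.imwrite('pics/v2.png',cv2.resize(b,None,fx=2.8,fy=2.8,interpolation=cv2.INTER_CUBIC))
E
python3 - <<'E'
from h import *
np.set_printoptions(precision=1,suppress=True)
C={n:cam(n) for n in('scene','top')}
def t(a,b): return tri([ray(C['scene'],a),ray(C['top'],b)])
print('ridge',t((270.3,287.6),(258.2,246)),'pivot',t((217.8,326),(247.7,316.6)),'tip',t((198.7,326.9),(246.9,319.5)),'bar',t((230.2,305.9),(250.1,275.8)),'bead',t((219.5,307.9),(250.6,279.5)),'keeper',t((255.7,300),(254,266.7)))
for k,p in dict(case=(253,296.3),petri=(166.9,343.9),oil=(217.8,300.9),can=(213.3,335.8),tape=(154.5,295.6),tissue=(288.6,197.8)).items(): print(k,onz(C['top'],p,0))
print(onz(C['top'],(257.7,263.5),55))
E
```

```text
ridge [454.1 181.9  67.9] pivot [468.6  -0.4  84.2] tip [465.3   1.6 156.3] bar [461.3 103.4 135.8] bead [458.5  96.  167.8] keeper [460.3 127.2  63.5]
case [466.5  47.7   0. ]
petri [ 707.2 -100.     0. ]
oil [563.7  30.3   0. ]
can [572.8 -67.6   0. ]
tape [749.6  36.4   0. ]
tissue [381.2 316.    0. ]
[452. 136.  55.]
```

View pics/v1.png

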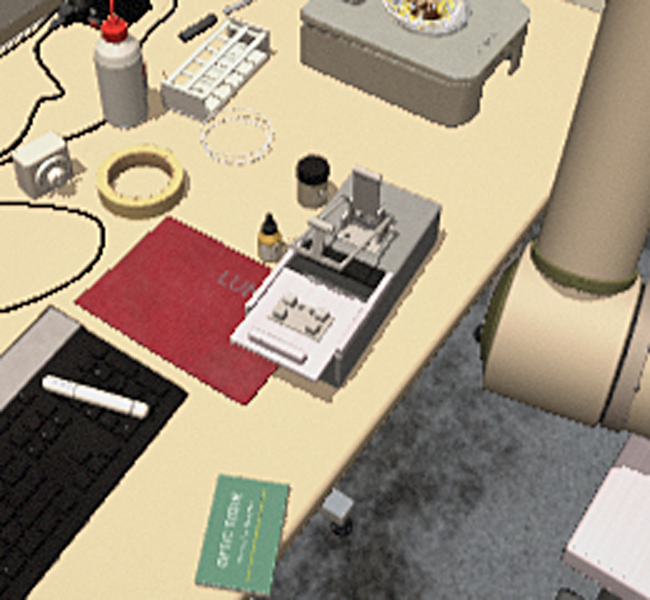

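View pics/v2.png

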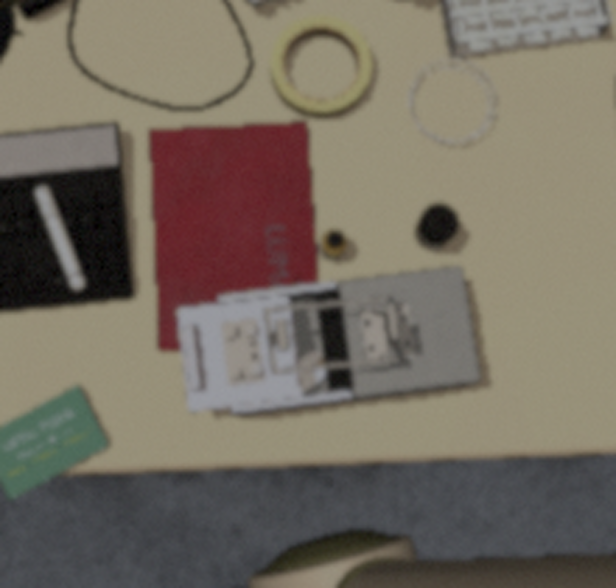

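```bash
cat >> h.py <<'E'
def kin(p):  # box pose+slide(mm)+lever+loop -> world points
    x,y,yaw,s,th,lo=p; a=th+np.radians(12); pin=np.array([0,-45-20*np.sin(a),76+20*np.cos(a)]); b=th+lo
    ya=np.array([0,np.cos(b),np.sin(b)]); za=np.array([0,-np.sin(b),np.cos(b)]); bar=pin+116.8*ya
    L=dict(case=[0,0,0],hatch=[0,52.5+s,55],hatch_ridge=[0,100+s,69],keeper_nominal=[0,45+s,62],guard_nominal=[0,53.5+s,62],lever_pivot=[0,-45,76],
      lever_tip=[0,-45-75*np.sin(th),76+75*np.cos(th)],loop=pin,loop_bar=bar,loop_bead=bar+36*za)
    M=R.from_euler('z',yaw).as_matrix(); return {k:M@np.array(v)+[x,y,0] for k,v in L.items()}
def linkage(by,bz,g=(0,-0.2)):  # bead in box y,z -> lever, loop, bar y,z
    f=lambda q:(lambda k:[k['loop_bead'][1]-by,k['loop_bead'][2]-bz])(kin([0,0,0,0,*q]))
    q=least_squares(f,g).x; k=kin([0,0,0,0,*q]); return q,k['loop_bar'][1:]
E
python3 - <<'E'
from h import *
np.set_printoptions(precision=3,suppress=True)
C={n:cam(n) for n in('scene','top')}
obs=[]
P0=[466.5,47.7,.08,38,.1,.25]
for n,c in C.items():
    for k in kin(P0):
        L=r.spot_point(k,n)
        for d in L[:2]:
            q=np.array(d['pixel'])[::-1]; e=np.linalg.norm(proj(c,kin(P0)[k])[0]-q)
            if e<9: obs.append((n,k,q,d['score']))
f=lambda p:np.concatenate([(proj(C[n],kin(p)[k])[0]-q)*w for n,k,q,w in obs])
s=least_squares(f,P0,loss='soft_l1',x_scale=[10,10,.1,10,.1,.1])
print(s.x)
for (n,k,q,w) in obs: print(n,k,proj(C[n],kin(s.x)[k])[0]-q,round(w,2))
for k,v in kin(s.x).items(): print(k,v)
st=r.state(); M=R.from_quat(np.roll(st['tool_rot'],-1)).as_matrix(); print(M,st['tcp_pos'],r.tcp_to_tips,st['clock'])
E
```

```text
[465.978  39.06    0.073  43.16   -0.118   0.376]
scene case [1.315 0.15 ] 0.6
scene hatch_ridge [ 1.491 -0.422] 0.93
scene keeper_nominal [2.494 0.26 ] 0.93
scene guard_nominal [-0.879  0.303] 0.77
scene lever_pivot [ 0.244 -1.382] 0.63
scene lever_tip [ 0.794 -0.285] 0.95
scene loop [-1.499  0.839] 0.54
scene loop_bar [2.214 0.941] 0.47
scene loop_bead [ 0.382 -0.046] 0.74
top case [-0.822 -3.045] 0.91
top hatch [-0.49  -1.728] 0.76
top hatch_ridge [ 0.251 -2.201] 0.94
top keeper_nominal [-0.879  0.784] 0.56
top guard_nominal [-1.161 -0.05 ] 0.74
top lever_pivot [0.297 0.351] 0.92
top lever_tip [-1.659 -3.029] 0.61
top loop [0.114 0.761] 0.59
top loop_bar [-0.486  2.974] 0.82
top loop_bead [ 0.34  -2.363] 0.7
case [465.978  39.06    0.   ]
hatch [458.961 134.462  55.   ]
hatch_ridge [455.477 181.834  69.   ]
keeper_nominal [459.511 126.982  62.   ]
guard_nominal [458.888 135.459  62.   ]
lever_pivot [469.278  -5.819  76.   ]
lever_tip [468.629   3.017 150.475]
loop [469.412  -7.632  95.917]
loop_bar [461.126 105.021 125.629]
loop_bead [461.798  95.888 160.445]
[[ 0.911  0.412 -0.   ]
 [ 0.412 -0.911  0.   ]
 [ 0.    -0.    -1.   ]] [ 226.669 -501.095  303.922] 72.6 2.8
```

```bash
python3 -m jog '{"dr":[[0,0,-0.029],[0,0,-0.029],[0,0,-0.029],[0,0,-0.029],[0,0,-0.029],[0,0,-0.029],[0,0,-0.029],[0,0,-0.029],[0,0,-0.03],[0,0,-0.03],[0,0,-0.03],[0,0,-0.03]],"linear":[[19,58,0],[19,58,0],[19,58,0],[19,58,0],[19,58,0],[19,58,0],[19,58,0],[19,58,0],[19,58,0],[19,58,0],[19,58,0],[19,58,0]],"fingers":[0,0,0,0,0,0,0,0,0,0,0,0]}' 40
python3 -m jog '{"dr":[[0,0,0]],"linear":[[0,0,0]],"fingers":[0]}'
cat >> h.py <<'E'
def wcam():
    s=r.state(); c=r.read_camera('wrist'); h,w=c['img'].shape[:2]; c['f']=h/2/np.tan(np.radians(c['vfov'])/2)
    T=np.eye(4); T[:3,:3]=R.from_quat(np.roll(s['tool_rot'],-1)).as_matrix(); T[:3,3]=s['tcp_pos']; c['T']=T@np.array(c['hand_eye']); return c
def wproj(c,P):
    P=np.atleast_2d(P); q=(P-c['T'][:3,3])@c['T'][:3,:3]; rho=np.hypot(q[:,0],q[:,1]); t=np.arctan2(rho,q[:,2]); return np.c_[c['cx']+c['f']*t*q[:,0]/rho,c['cy']+c['f']*t*q[:,1]/rho]
def wray(c,px):
    u=np.array([px[1]-c['cx'],px[0]-c['cy']])/c['f']; t=np.linalg.norm(u); d=np.r_[np.sin(t)*u/t,np.cos(t)]; return c['T'][:3,3],c['T'][:3,:3]@d
def wonz(c,px,z):
    o,d=wray(c,px); return o+d*(z-o[2])/d[2]
E
python3 - <<'E'
from h import *
np.set_printoptions(precision=3,suppress=True)
c=wcam(); cv2.imwrite('pics/w1.png',cv2.resize(c['img'],(800,600))); print(c['f'],np.array(c['hand_eye']),c['cx'],c['cy'])
p=[465.978,39.06,.073,43.16,-.118,.376]
for k,v in kin(p).items():
    L=r.spot_point(k,'wrist'); print(k,wproj(c,v)[0][::-1],[(np.round(d['pixel'],1).tolist(),round(d['score'],2)) for d in L[:2]])
E
```

```text
clock: 4.3
tcp_pos: [455.0, 197.1, 304.1]
tool_rot: [0.0, 0.999, 0.036, 0.0]
force: [0.4, -1.3, -0.4]
width: 0.004
grip_force: 0.0
clock: 4.42
tcp_pos: [454.9, 198.0, 303.4]
tool_rot: [-0.0, 0.999, 0.039, -0.0]
force: [-0.3, -1.1, 0.2]
width: 0.0
grip_force: 0.0
325.19226210127806 [[ -0.001  -0.964  -0.266  67.422]
 [  1.     -0.001   0.      0.201]
 [ -0.     -0.266   0.964 -69.432]
 [  0.      0.      0.      1.   ]] 272.50530832300046 213.36912598967845
case [186.302 401.941] [([188.6, 404.4], 0.78)]
hatch [194.613 335.297] [([196.0, 339.7], 0.95)]
hatch_ridge [197.275 289.238] [([198.1, 290.3], 0.71), ([229.6, 418.6], 0.52)]
keeper_nominal [196.188 343.943] [([197.2, 347.0], 0.79)]
guard_nominal [196.094 335.623] [([196.9, 340.7], 0.73)]
lever_pivot [201.273 464.537] [([195.4, 339.2], 0.64), ([198.8, 465.7], 0.63)]
lever_tip [221.464 499.596] [([220.2, 504.2], 0.78)]
loop [205.921 475.87 ] []
loop_bar [213.353 385.737] [([213.3, 392.0], 0.72)]
loop_bead [226.085 412.321] [([228.7, 420.0], 0.92)]
```

View pics/w1.png

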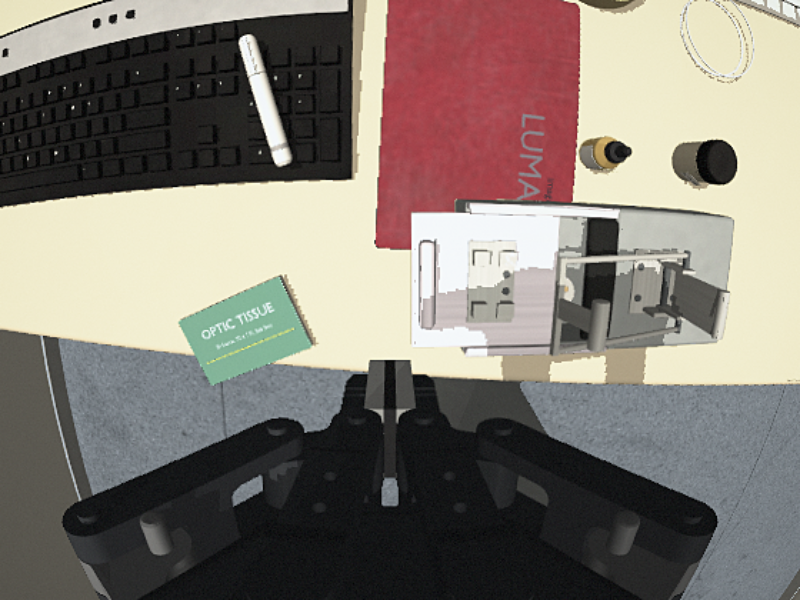

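Run:
```python
from h import *
np.set_printoptions(precision=3,suppress=True)
c=wcam()
obs=dict(case=(188.6,404.4),hatch=(196,339.7),hatch_ridge=(198.1,290.3),lever_pivot=(198.8,465.7),lever_tip=(220.2,504.2),loop_bar=(213.3,392),loop_bead=(228.7,420))
p0=np.array([465.978,39.06,.073,43.16,-.118,.376])
f=lambda p:np.r_[np.concatenate([wproj(c,kin(p)[k])[0]-np.array(q)[::-1] for k,q in obs.items()]),(p-p0)/[4,4,.03,8,.15,.15]]
s=least_squares(f,p0,loss='soft_l1',x_scale=[10,10,.1,10,.1,.1]); p=s.x; print(p)
for k,q in obs.items(): print(k,wproj(c,kin(p)[k])[0][::-1]-q,kin(p)[k])
np.save('p.npy',p)
M=R.from_euler('z',p[2]).as_matrix(); W=lambda b:M@np.array(b)+[p[0],p[1],0]
im=cv2.resize(c['img'][135:265,280:400],None,fx=6,fy=6,interpolation=cv2.INTER_CUBIC)[:600]
im=cv2.resize(c['img'][150:250,280:400],None,fx=6,fy=6,interpolation=cv2.INTER_CUBIC)
def dot(b,col):
    q=(wproj(c,W(b))[0]-[280,150])*6+2.5; cv2.circle(im,tuple(int(v) for v in q),2,col,-1)
s=p[3]
for x in(-13,-23,13,23):   # predicted nominal keeper: hook lip front and lip -y edge, ribs
    for v,col in((-10.5,(0,0,255)),(1.5,(0,255,0)),(8.5,(255,0,0)),(18.5,(255,0,255))): dot([x,45+s+v,73.5],col)
for x in(-30,30):
    for y in(90,100): dot([x,y+s,76.5],(0,200,255))
for x in(-48,48): dot([x,s,62],(0,200,255)); dot([x,105+s,62],(0,200,255))
cv2.imwrite('pics/w2.png',im)
```

```text
[465.507  32.814   0.08   43.174  -0.076   0.365]
case [-2.651 -0.789] [465.507  32.814   0.   ]
hatch [-0.675 -2.112] [457.829 128.18   55.   ]
hatch_ridge [0.534 1.535] [454.018 175.526  69.   ]
lever_pivot [1.461 0.508] [469.118 -12.041  76.   ]
lever_tip [ 0.051 -0.018] [468.662  -6.38  150.785]
loop_bar [ 1.457 -0.274] [460.348  96.896 129.115]
loop_bead [-1.31   0.182] [461.171  86.667 163.622]
```

View pics/w2.png

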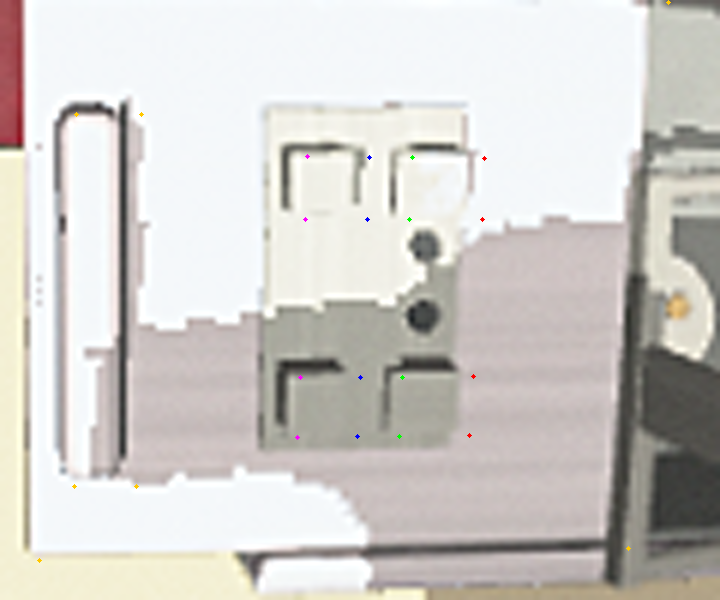

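```bash
python3 -m jog '{"dr":[[0,0,0],[0,0,0],[0,0,0],[0,0,0],[0,0,0]],"linear":[[-1,12,-40],[-1,12,-45],[-1,3,-45],[0,0,-34],[0,0,0]],"fingers":[0,0,0,0,0]}' 
python3 -m jog '{"dr":[[0,0,0],[0,0,0],[0,0,0],[0,0,0]],"linear":[[0,-6,0],[0.5,-6,0],[0.5,-5,0],[0.5,-3,0]],"fingers":[0,0,0,0]}'
```

```text
clock: 5.65
tcp_pos: [451.0, 221.7, 138.4]
tool_rot: [0.0, 0.999, 0.036, -0.002]
force: [0.0, -0.4, 0.2]
width: 0.003
grip_force: 0.0
clock: 6.15
tcp_pos: [453.3, 201.5, 140.4]
tool_rot: [-0.0, 0.999, 0.036, 0.0]
force: [0.2, -0.5, 0.3]
width: -0.0
grip_force: 0.0
```

```bash
for i in 1 2 3 4; do python3 -m jog '{"dr":[[0,0,0],[0,0,0]],"linear":[[0.2,-2.5,0],[0.2,-2.5,0]],"fingers":[0,0]}' | egrep 'tcp|force: \['; done
```

```text
tcp_pos: [453.6, 196.8, 139.9]
force: [0.5, -0.1, -0.2]
tcp_pos: [454.0, 191.8, 139.9]
force: [-0.2, -0.1, 0.8]
tcp_pos: [454.4, 186.9, 139.9]
force: [-0.0, 2.0, -0.8]
tcp_pos: [454.8, 181.8, 139.9]
force: [0.2, 2.5, -0.5]
```

```bash
for i in 1 2 3; do python3 -m jog '{"dr":[[0,0,0],[0,0,0]],"linear":[[0.2,-2.5,0],[0.2,-2.5,0]],"fingers":[0,0]}' | egrep 'tcp|force: \['; done
for i in 1 2 3 4 5; do python3 -m jog '{"dr":[[0,0,0],[0,0,0]],"linear":[[0.1,-1,0],[0,0,0]],"fingers":[0,0]}' | egrep 'tcp|force: \['; done
```

```text
tcp_pos: [455.2, 176.7, 139.9]
force: [0.4, 1.8, -1.1]
tcp_pos: [455.6, 171.7, 139.9]
force: [-0.3, 1.9, -0.4]
tcp_pos: [456.1, 166.7, 140.0]
force: [0.7, 2.6, -0.7]
tcp_pos: [456.1, 165.8, 139.9]
force: [-0.3, 1.8, -0.9]
tcp_pos: [456.2, 165.0, 139.9]
force: [1.1, 4.0, -0.5]
tcp_pos: [456.3, 164.0, 140.0]
force: [0.4, 5.4, 0.2]
tcp_pos: [456.4, 163.1, 139.9]
force: [1.3, 6.2, -0.8]
tcp_pos: [456.5, 162.2, 139.9]
force: [0.8, 6.2, 0.0]
```

```bash
python3 -m jog '{"dr":[[0,0,0],[0,0,0],[0,0,0],[0,0,0],[0,0,0],[0,0,0]],"linear":[[-0.5,6,0],[0,2,30],[0,0,45],[2,-5,45],[2,-10,40],[0,0,0]],"fingers":[0,0,0,0,36,36]}'
cat > look.py <<'E'
from h import *
np.set_printoptions(precision=2,suppress=True)
import sys
c=wcam(); p0=np.load('p.npy'); p0[3]=15.0
sig=np.array([4,5,.02,1,.15,.15])
obs={}
for k,v in kin(p0).items():
    if k in('keeper_nominal','guard_nominal','loop'): continue
    L=[d for d in r.spot_point(k,'wrist') if np.linalg.norm(np.array(d['pixel'])[::-1]-wproj(c,v)[0])<25]
    if L: obs[k]=(np.array(L[0]['pixel'])[::-1],L[0]['score'])
f=lambda p:np.r_[np.concatenate([(wproj(c,kin(p)[k])[0]-q)*w for k,(q,w) in obs.items()]),(p-p0)/sig]
p=least_squares(f,p0,loss='soft_l1',x_scale=[10,10,.1,10,.1,.1]).x; print(p)
for k,(q,w) in obs.items(): print(k,q,round(w,2),wproj(c,kin(p)[k])[0]-q,kin(p)[k])
np.save('p2.npy',p)
M=R.from_euler('z',p[2]).as_matrix(); W=lambda b:M@np.array(b)+[p[0],p[1],0]
u=wproj(c,W([0,50,80]))[0]; x0,y0=int(max(0,min(u[0]-100,360))),int(max(0,min(u[1]-75,270)))
im=cv2.resize(c['img'][y0:y0+150,x0:x0+200],None,fx=4,fy=4,interpolation=cv2.INTER_CUBIC)
def dot(b,col):
    q=(wproj(c,W(b))[0]-[x0,y0])*4+1.5; cv2.circle(im,tuple(int(v) for v in q),2,col,-1)
s=p[3]
for x in(-13,-23,13,23):
    for v,col in((-10.5,(0,0,255)),(1.5,(0,255,0)),(8.5,(255,0,0)),(18.5,(255,0,255))): dot([x,45+s+v,73.5],col)
for x in(-30,30):
    for y in(90,100): dot([x,y+s,76.5],(0,200,255))
for x in(-48,48): dot([x,105+s,62],(0,200,255)); dot([x,108,67],(255,255,0)); dot([x,-125,62],(255,255,0))
k=kin([0,0,0,*p[3:]])
for x in(-13,13): dot(k['loop_bead']+[x,0,0],(255,255,0))
for x in(-27,27): dot(k['loop_bar']+[x,0,0],(255,0,255))
cv2.imwrite(sys.argv[1],im); print(x0,y0,'6-scale px/mm',4*np.linalg.norm(wproj(c,W([0,60,73]))[0]-wproj(c,W([0,61,73]))[0]))
s=r.state(); print(s['clock'],s['tcp_pos'],s['force'])
E
python3 look.py pics/w3.png
```

```text
clock: 9.9
tcp_pos: [460.5, 154.4, 302.4]
tool_rot: [0.0, 0.999, 0.036, 0.003]
force: [0.0, 0.3, -1.0]
width: 0.411
grip_force: 0.0
[466.43  37.72   0.09  14.87  -0.05   0.35]
case [368.5 189.8] 0.76 [ 0.96 -1.78] [466.43  37.72   0.  ]
hatch [337.6 213.7] 0.75 [-16.44 -15.09] [460.48 104.83  55.  ]
hatch_ridge [272.3 200.9] 0.73 [1.77 1.62] [456.29 152.14  69.  ]
lever_pivot [432.1 202.6] 0.77 [-0.97 -0.32] [470.41  -7.1   76.  ]
lever_tip [467.3 221.2] 0.85 [-0.18  2.48] [470.11  -3.71 150.92]
loop_bar [338.2 219.6] 0.92 [ 2.16 -0.02] [460.85 100.65 130.71]
loop_bead [365.9 233.2] 0.85 [-0.66 -0.05] [461.81  89.91 165.05]
243 129 6-scale px/mm 4.098950129130795
10.3 [459.82 154.99 299.15] [ 0.52 -0.35 -0.95]
```

View pics/w3.png

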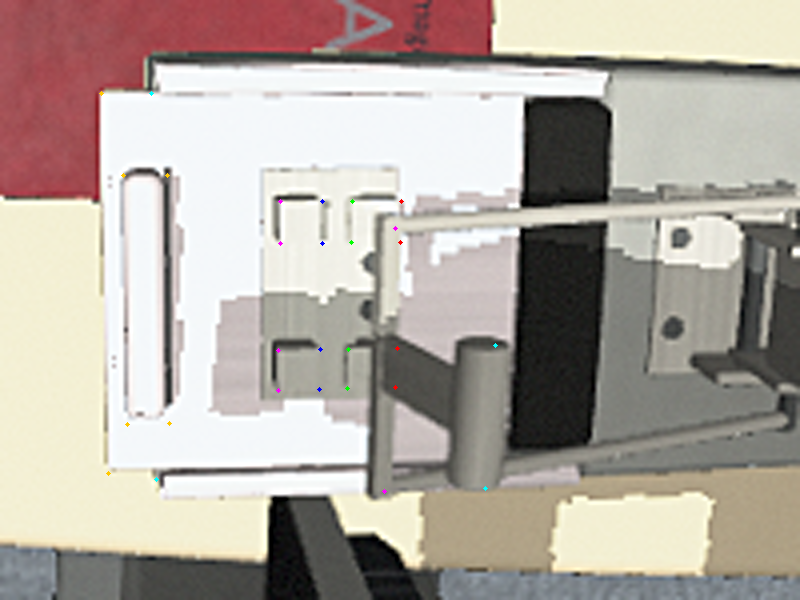

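```bash
python3 -m jog '{"dr":[[0,0,0.005],[0,0,0.005],[0,0,0],[0,0,0],[0,0,0]],"linear":[[1,-32,0],[1,-31,-10],[0,0,-30],[0,0,-29],[0,0,0]],"fingers":[36,36,36,36,36]}' 30
python3 -m jog '{"dr":[[0,0,0],[0,0,0],[0,0,0],[0,0,0]],"linear":[[0,0,0],[0,0,0],[0,0,0],[0,0,0]],"fingers":[5,5,5,5]}' 30
```

```text
clock: 10.92
tcp_pos: [461.3, 91.9, 229.4]
tool_rot: [-0.0, 0.999, 0.041, -0.002]
force: [-0.3, 0.4, 0.2]
width: 0.423
grip_force: 0.0
clock: 11.42
tcp_pos: [462.2, 92.2, 231.5]
tool_rot: [-0.0, 0.999, 0.041, 0.001]
force: [1.0, 3.7, 2.4]
width: 0.096
grip_force: 31.1
```

```bash
sed -i 's/p0\[3\]=15.0/p0=np.load("p2.npy") if len(sys.argv)>2 else p0/' look.py; python3 look.py pics/w4.png a
```

```text
[466.92  38.14   0.09  15.05  -0.07   0.36]
case [331.2 197.4] 0.85 [-2.26  0.26] [466.92  38.14   0.  ]
hatch [256.6 213. ] 0.61 [-1.29  0.67] [460.64 105.4   55.  ]
hatch_ridge [191.3 219.9] 0.87 [ 0.86 -0.67] [456.22 152.7   69.  ]
lever_pivot [400.8 218.6] 0.97 [1.58 0.8 ] [471.1   -6.66  76.  ]
lever_tip [441.7 259.2] 0.68 [ 0.19 -1.68] [470.62  -1.53 150.82]
loop_bar [255.9 246.5] 0.6 [-1.17  1.81] [460.95 102.   129.14]
loop_bead [272.8 275.6] 0.65 [ 0.1  -0.57] [461.91  91.77 163.64]
178 147 6-scale px/mm 5.463908669684653
11.825 [462.15  91.97 231.05] [2.05 3.62 3.09]
```

View pics/w4.png

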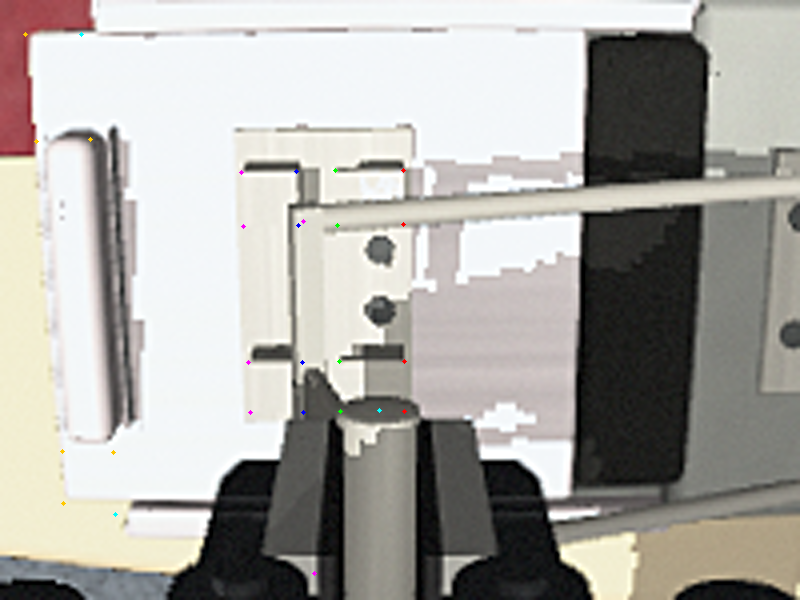

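```bash
cat > tab.py <<'E'
from h import *
import sys
np.set_printoptions(precision=2,suppress=True)
# bar (y,z) targets -> bead y,z in box
def inv(by,bz,g=(-0.1,0.1)):
    f=lambda q:(lambda k:[k['loop_bar'][1]-by,k['loop_bar'][2]-bz])(kin([0,0,0,0,*q]))
    q=least_squares(f,g).x; k=kin([0,0,0,0,*q]); return q,k['loop_bead'][1:]
if __name__=='__main__':
    print('now',linkage(54.1,164))
    for y in (63,65,67):
        for z in (129,115,100,90,82,76,66.5):
            q,b=inv(y,z); print(y,z,'lever,slope',q[0],q.sum(),'bead',b)
E
python3 tab.py
```

```text
now (array([-0.09,  0.38]), array([ 64.48, 129.53]))
63 129 lever,slope -0.011861377083835098 0.2899096089116347 bead [ 52.71 163.5 ]
63 115 lever,slope 0.1495620159755212 0.17447146939952773 bead [ 56.75 150.45]
63 100 lever,slope 0.23768696177414042 0.05110215846236893 bead [ 61.16 135.95]
63 90 lever,slope 0.24236077521611643 -0.034195462100836294 bead [ 64.23 125.98]
63 82 lever,slope 0.21052491427901407 -0.10517727593742202 bead [ 66.78 117.8 ]
63 76 lever,slope 0.16455135303567012 -0.16007951622568053 bead [ 68.74 111.54]
63 66.5 lever,slope 0.05305697125506979 -0.24927655543918076 bead [ 71.88 101.39]
65 129 lever,slope -0.10870278020101475 0.2873400525839216 bead [ 54.8  163.52]
65 115 lever,slope 0.050056292700815685 0.16921052263849293 bead [ 58.94 150.49]
65 100 lever,slope 0.13144259724489124 0.0441135994565483 bead [ 63.41 135.96]
65 90 lever,slope 0.13213852429276443 -0.041489168623011274 bead [ 66.49 125.97]
65 82 lever,slope 0.09881162706346314 -0.11202623026537309 bead [ 69.02 117.77]
65 76 lever,slope 0.05316846924661148 -0.16612542683787943 bead [ 70.95 111.5 ]
65 66.5 lever,slope -0.05507529215009025 -0.2532302018165327 bead [ 74.02 101.35]
67 129 lever,slope -0.20737801430368846 0.28643534882611593 bead [ 56.83 163.53]
67 115 lever,slope -0.04867553779959145 0.16563556705128696 bead [ 61.06 150.51]
67 100 lever,slope 0.028337026546363723 0.03907430941264818 bead [ 65.59 135.97]
67 90 lever,slope 0.02638763818917862 -0.04664729427707413 bead [ 68.68 125.96]
67 82 lever,slope -0.007768112872568573 -0.11665707856056666 bead [ 71.19 117.76]
67 76 lever,slope -0.05294436911544504 -0.1699573802926977 bead [ 73.09 111.48]
67 66.5 lever,slope -0.15841636303246695 -0.255103593551483 bead [ 76.08 101.33]
```

```bash
python3 -m jog '{"dr":[[0,0,0],[0,0,0],[0,0,0],[0,0,0],[0,0,0],[0,0,0],[0,0,0]],"linear":[[-0.2,2.1,-6.5],[-0.2,2.1,-6.5],[-0.2,2.1,-6.5],[-0.2,2.1,-6.5],[-0.2,2.1,-6.5],[-0.2,2.1,-6.5],[0,0,0]],"fingers":[5,5,5,5,5,5,5]}' 30
python3 -m jog '{"dr":[[0,0,0],[0,0,0],[0,0,0]],"linear":[[-0.1,1.2,-4],[-0.1,1.2,-4],[0,0,0]],"fingers":[5,5,5]}' 30
python3 look.py pics/w5.png a
```

```text
clock: 12.7
tcp_pos: [460.8, 104.3, 191.5]
tool_rot: [0.0, 0.999, 0.042, -0.0]
force: [3.8, -0.3, 1.0]
width: 0.095
grip_force: 31.9
clock: 13.08
tcp_pos: [460.6, 106.8, 183.7]
tool_rot: [0.0, 0.999, 0.041, -0.0]
force: [3.9, -1.4, 1.0]
width: 0.102
grip_force: 31.6
[467.11  37.97   0.08  15.21   0.12   0.36]
case [355.  209.3] 0.84 [1.19 0.02] [467.11  37.97   0.  ]
hatch [275.5 232. ] 0.68 [-1.12 -0.79] [461.44 105.44  55.  ]
hatch_ridge [194.4 237.6] 0.6 [2.55 0.72] [457.47 152.77  69.  ]
lever_pivot [450.  238.2] 0.81 [-1.05  1.26] [470.88  -6.87  76.  ]
lever_tip [532.7 293.4] 0.63 [-0.59 -2.66] [471.64 -15.94 150.45]
205 170 6-scale px/mm 6.767908696538858
13.475 [460.6  106.81 183.98] [ 3.76 -1.46  0.97]
```

View pics/w5.png

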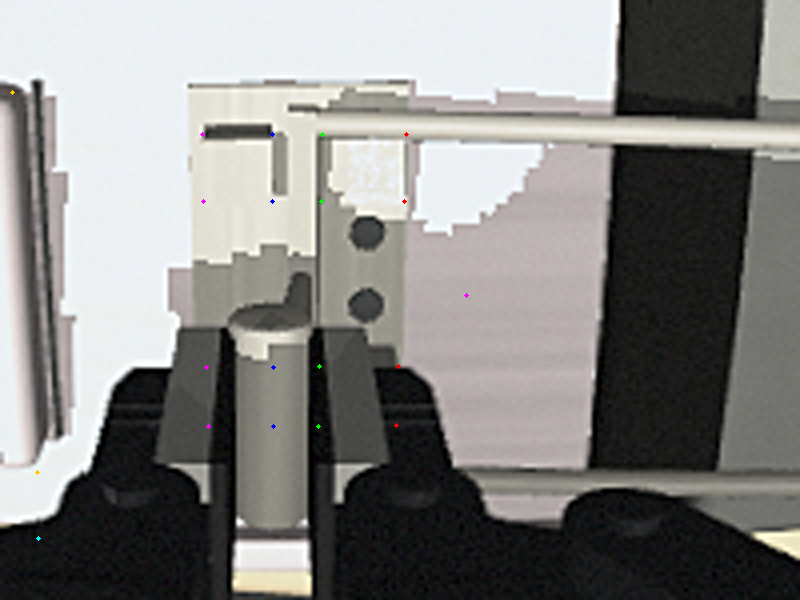

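```bash
python3 -m jog '{"dr":[[0,0,0],[0,0,0],[0,0,0]],"linear":[[-0.1,2,-4],[-0.1,1.3,-4],[0,0,0]],"fingers":[5,5,5]}' 30
python3 -m jog '{"dr":[[0,0,0],[0,0,0]],"linear":[[-0.1,0.7,-2],[0,0.6,-2]],"fingers":[5,5]}' 30
python3 -m jog '{"dr":[[0,0,0],[0,0,0]],"linear":[[-0.1,0.6,-2],[0,0.6,-1.8]],"fingers":[5,5]}' 30
```

```text
clock: 13.85
tcp_pos: [460.4, 110.1, 175.6]
tool_rot: [0.0, 0.999, 0.041, -0.0]
force: [3.3, -3.9, -0.1]
width: 0.098
grip_force: 31.4
clock: 14.1
tcp_pos: [460.3, 111.4, 171.7]
tool_rot: [0.0, 0.999, 0.041, -0.0]
force: [4.1, -4.4, -0.4]
width: 0.099
grip_force: 31.1
clock: 14.35
tcp_pos: [460.3, 112.5, 168.9]
tool_rot: [0.0, 0.999, 0.041, 0.0]
force: [-2.2, -5.4, 23.4]
width: 0.099
grip_force: 33.3
```

```bash
python3 -m jog '{"dr":[[0,0,0]],"linear":[[0,0,1.5]],"fingers":[5]}' 30
python3 -m jog '{"dr":[[0,0,0],[0,0,0],[0,0,0]],"linear":[[0.1,-1.5,0],[0.1,-1.5,0],[0,0,0]],"fingers":[5,5,5]}' 30
python3 -m jog '{"dr":[[0,0,0],[0,0,0],[0,0,0]],"linear":[[0.1,-1,0],[0.1,-1,0],[0,0,0]],"fingers":[5,5,5]}' 30
python3 -m jog '{"dr":[[0,0,0],[0,0,0]],"linear":[[0.1,-1,0],[0,0,0]],"fingers":[5,5]}' 30
python3 - <<'E'
from tab import *
for y in(60,61,65.5): print(y,inv(y,66.5))
E
```

```text
clock: 14.48
tcp_pos: [460.1, 112.6, 169.9]
tool_rot: [0.0, 0.999, 0.041, 0.0]
force: [3.1, -4.5, -0.7]
width: 0.1
grip_force: 31.1
clock: 14.85
tcp_pos: [460.3, 110.4, 169.6]
tool_rot: [-0.001, 0.999, 0.041, 0.0]
force: [3.4, 3.5, 2.8]
width: 0.1
grip_force: 31.4
clock: 15.22
tcp_pos: [460.5, 108.5, 169.6]
tool_rot: [-0.001, 0.999, 0.041, 0.0]
force: [3.5, 4.5, 2.9]
width: 0.096
grip_force: 31.4
clock: 15.48
tcp_pos: [460.6, 107.5, 169.7]
tool_rot: [-0.001, 0.999, 0.041, 0.0]
force: [2.5, 5.4, 3.4]
width: 0.097
grip_force: 31.4
60 (array([ 0.23, -0.47]), array([ 68.51, 101.48]))
61 (array([ 0.17, -0.41]), array([ 69.66, 101.44]))
65.5 (array([-0.08, -0.17]), array([ 74.54, 101.35]))
```

```bash
python3 -m jog '{"dr":[[0,0,0],[0,0,0]],"linear":[[0,0,1],[0,0,1]],"fingers":[5,5]}' 30
python3 look.py pics/w6.png a
```

```text
clock: 15.72
tcp_pos: [460.5, 107.2, 171.4]
tool_rot: [-0.001, 0.999, 0.041, -0.0]
force: [4.1, 4.1, 0.6]
width: 0.099
grip_force: 31.1
[467.71  37.93   0.09  15.35   0.12   0.36]
case [361.7 213.4] 0.78 [-0.71 -0.85] [467.71  37.93   0.  ]
hatch [276.8 237.4] 0.74 [-1.42 -0.02] [461.6  105.51  55.  ]
hatch_ridge [191.7 245.7] 0.79 [ 1.57 -0.02] [457.32 152.82  69.  ]
lever_pivot [459.  244.2] 0.81 [0.42 0.62] [471.76  -6.88  76.  ]
209 177 6-scale px/mm 7.203822073957689
16.125 [460.59 107.14 171.52] [3.89 3.91 0.26]
```

View pics/w6.png

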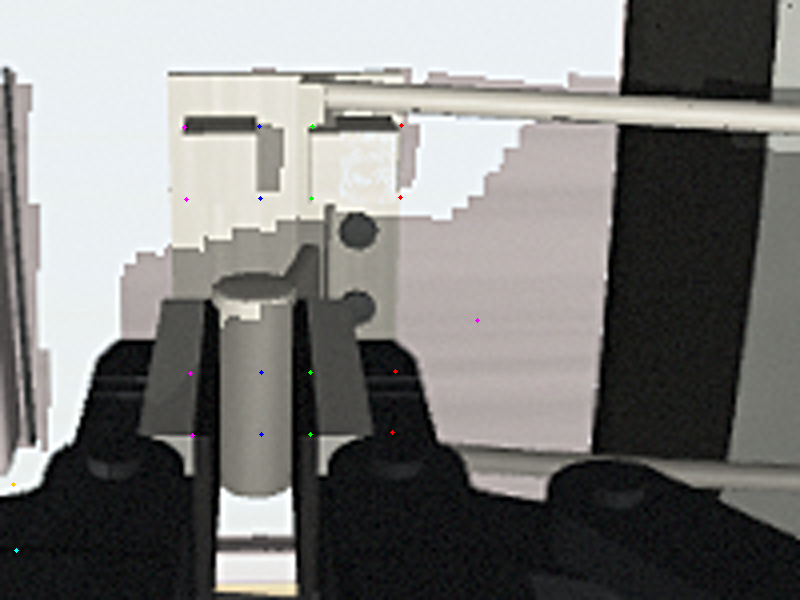

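```bash
python3 -m jog '{"dr":[[0,0,0],[0,0,0],[0,0,0],[0,0,0],[0,0,0],[0,0,0]],"linear":[[0,-0.6,-1],[0.1,-0.6,-1],[0,0,0],[0,0,0],[0,0,0],[0,0,0]],"fingers":[5,5,36,36,36,36]}' 30
python3 -m jog '{"dr":[[0,0,0],[0,0,0],[0,0,0],[0,0,0],[0,0,0],[0,0,0]],"linear":[[0,0,25],[0,0,45],[5,-40,0],[5,-46,0],[0,0,-16],[0,0,-16]],"fingers":[36,36,0,0,0,0]}' 40
python3 look.py pics/w7.png a
```

```text
clock: 16.88
tcp_pos: [460.6, 105.4, 169.5]
tool_rot: [0.0, 0.999, 0.041, -0.0]
force: [0.8, -0.1, 0.1]
width: 0.418
grip_force: 0.0
clock: 17.62
tcp_pos: [470.7, 18.9, 207.2]
tool_rot: [-0.0, 0.999, 0.041, 0.0]
force: [0.3, 0.7, 0.3]
width: 0.0
grip_force: 0.0
[466.3   37.75   0.08  15.11   0.25   0.36]
case [249.4 207.7] 0.57 [ 1.02 -1.1 ] [466.3   37.75   0.  ]
hatch [158.  223.3] 0.76 [-1.95  1.75] [460.84 105.14  55.  ]
hatch_ridge [ 90.6 231.1] 0.58 [ 2.85 -1.12] [457.01 152.48  69.  ]
lever_tip [368.6 286.9] 0.85 [-0.06 -0.11] [471.42 -25.4  148.72]
68 161 6-scale px/mm 5.312088145992617
18.025 [470.94  19.57 208.21] [-0.08 -0.91  0.26]
```

View pics/w7.png

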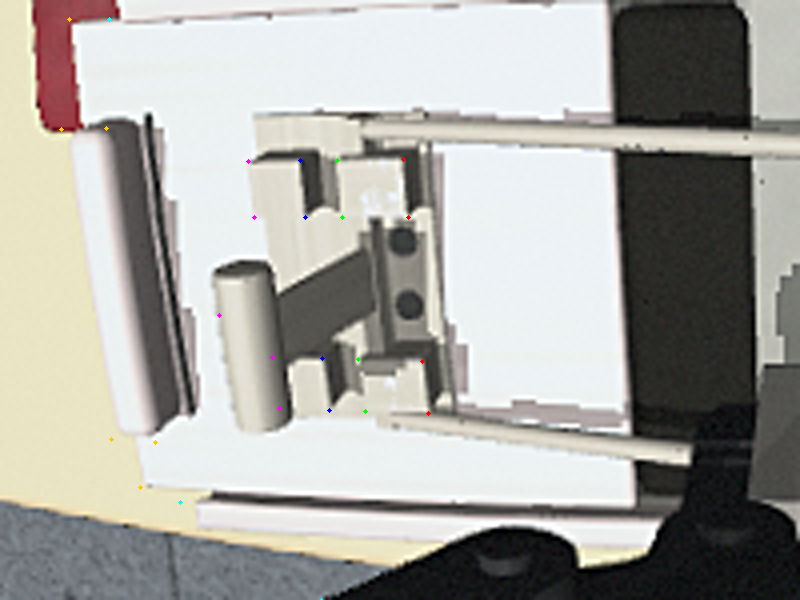

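```bash
python3 -m jog '{"dr":[[0,0,0],[0,0,0],[0,0,0],[0,0,0]],"linear":[[0.8,-10,0],[0.8,-10,0],[0.3,-3.5,0],[0.3,-3.5,-0.7]],"fingers":[0,0,0,0]}' 40
python3 -m jog '{"dr":[[0,0,0],[0,0,0],[0,0,0]],"linear":[[0.4,-5,-1.6],[0.4,-5,-1.6],[0.3,-4,-1.6]],"fingers":[0,0,0]}'
python3 -m jog '{"dr":[[0,0,0],[0,0,0],[0,0,0]],"linear":[[0.4,-5,-2.8],[0.4,-5,-3.4],[0.4,-4.8,-3.9]],"fingers":[0,0,0]}'
```

```text
clock: 18.52
tcp_pos: [473.0, -7.8, 206.9]
tool_rot: [-0.0, 0.999, 0.041, 0.0]
force: [0.8, 2.3, 1.2]
width: 0.003
grip_force: 0.8
clock: 18.9
tcp_pos: [474.1, -21.7, 202.0]
tool_rot: [-0.0, 0.999, 0.041, 0.0]
force: [0.1, 2.5, 0.5]
width: -0.002
grip_force: 1.3
clock: 19.27
tcp_pos: [475.4, -36.8, 192.0]
tool_rot: [0.0, 0.999, 0.041, 0.0]
force: [0.3, 0.5, 4.5]
width: -0.001
grip_force: 1.5
```

```bash
python3 -m jog '{"dr":[[0,0,0],[0,0,0],[0,0,0]],"linear":[[0.3,-4,-4.3],[0.3,-3.5,-4.7],[0.3,-3,-5]],"fingers":[0,0,0]}'
python3 -m jog '{"dr":[[0,0,0],[0,0,0]],"linear":[[0.2,-2.6,-5.5],[0.2,-2.2,-5.5]],"fingers":[0,0]}'
python3 -m jog '{"dr":[[0,0,0],[0,0,0]],"linear":[[0.1,-1,-3.5],[0.1,-0.8,-3.5]],"fingers":[0,0]}'
python3 -m jog '{"dr":[[0,0,0],[0,0,0],[0,0,0]],"linear":[[0.1,-0.6,-3],[0,-0.4,-3],[0,0,0]],"fingers":[0,0,0]}'
```

```text
clock: 19.65
tcp_pos: [476.2, -47.1, 177.6]
tool_rot: [0.0, 0.999, 0.041, -0.0]
force: [-0.2, -0.5, 2.6]
width: 0.001
grip_force: 1.1
clock: 19.9
tcp_pos: [476.5, -51.8, 166.5]
tool_rot: [-0.0, 0.999, 0.041, -0.0]
force: [1.0, 0.3, 0.8]
width: 0.0
grip_force: 0.6
clock: 20.15
tcp_pos: [476.6, -53.4, 159.7]
tool_rot: [-0.0, 0.999, 0.041, -0.0]
force: [-0.0, -0.3, 0.4]
width: 0.001
grip_force: 0.4
clock: 20.52
tcp_pos: [476.8, -54.3, 153.8]
tool_rot: [-0.0, 0.999, 0.041, -0.0]
force: [-0.3, -0.1, 0.0]
width: 0.001
grip_force: 0.0
```

```bash
python3 -m jog '{"dr":[[0,0,0],[0,0,0]],"linear":[[0,0,-2],[0,0,-1.5]],"fingers":[0,0]}'
python3 -m jog '{"dr":[[0,0,0],[0,0,0],[0,0,0],[0,0,0],[0,0,0]],"linear":[[0,0,30],[0,0,50],[-10,10,55],[-15,0,10],[0,0,0]],"fingers":[0,0,0,0,0]}'
python3 - <<'E'
from h import *
np.set_printoptions(precision=1,suppress=True)
c=wcam(); cv2.imwrite('pics/w8.png',cv2.resize(c['img'][100:400,100:500],(800,600),interpolation=cv2.INTER_CUBIC))
for s in(5,7,9,12,15):
    k=kin([466.8,37.9,.085,s,1.536,-1.58]); print(s,*[wproj(c,k[n])[0][::-1] for n in('hatch_ridge','lever_tip','loop_bar','loop_bead')])
for n in('hatch_ridge','lever_tip','loop_bar','loop_bead'): print(n,[(d['pixel'],round(d['score'],2)) for d in r.spot_point(n,'wrist')[:2]])
E
```

```text
clock: 20.78
tcp_pos: [477.1, -54.4, 152.4]
tool_rot: [0.001, 0.999, 0.042, 0.001]
force: [-9.0, 1.6, 34.0]
width: -0.002
grip_force: 17.5
clock: 21.4
tcp_pos: [451.1, -44.3, 295.5]
tool_rot: [0.0, 0.999, 0.041, 0.0]
force: [-0.3, 0.3, -0.2]
width: -0.001
grip_force: 0.0
5 [179.3  91.4] [176.3 316.1] [177.1 137. ] [183.9 119.8]
7 [179.4  89.8] [176.3 316.1] [177.1 137. ] [183.9 119.8]
9 [179.5  88.3] [176.3 316.1] [177.1 137. ] [183.9 119.8]
12 [179.6  86. ] [176.3 316.1] [177.1 137. ] [183.9 119.8]
15 [179.7  83.7] [176.3 316.1] [177.1 137. ] [183.9 119.8]
hatch_ridge [([178.4, 85.4], 0.72)]
lever_tip [([176.8, 315.0], 0.57)]
loop_bar [([175.7, 138.7], 0.87), ([175.5, 135.4], 0.32)]
loop_bead [([185.9, 117.5], 0.9)]
```

View pics/w8.png

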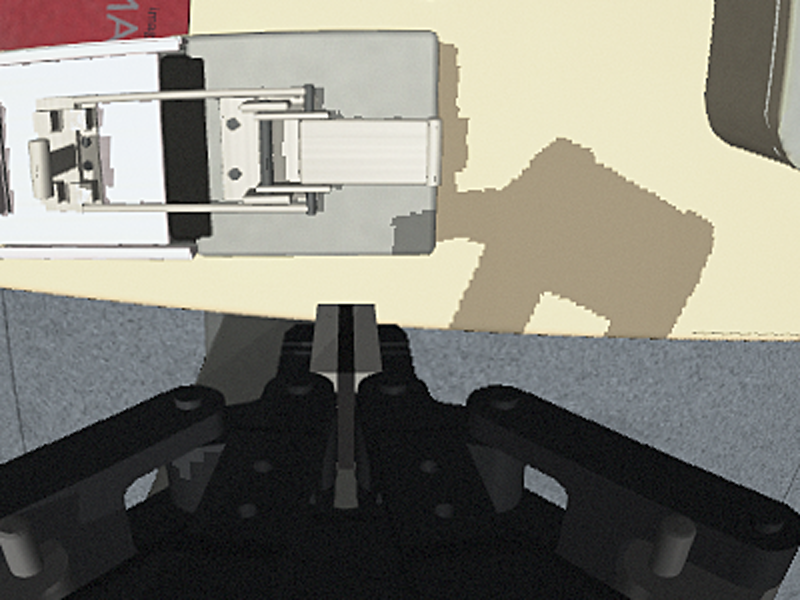

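Run:
```python
from h import *
np.set_printoptions(precision=1,suppress=True)
c=wcam(); g=cv2.cvtColor(c['img'],cv2.COLOR_BGR2GRAY)
Mi=R.from_euler('z',-.085).as_matrix()
B=lambda row,col,z:Mi@(wonz(c,(row,col),z)-[466.8,37.9,0])
# dark strip edges & hatch end & keeper profile
for row in (140,145,175,208,212): print(row,g[row,100:215].tolist())
for col in(180,203,100,105,138.5,150): print(col,B(150,col,62)[1],B(160,col,73.5)[1])
t=cam('top')
for n in('hatch_ridge','lever_tip','lever_pivot','loop_bead','hatch','case'):
    print(n,[(np.round(d['pixel'],1),round(d['score'],2)) for d in r.spot_point(n,'top')[:2]],[proj(t,kin([466.8,37.9,.085,s,1.536,-1.58])[n])[0][::-1] for s in(7,15)])
```

```text
140 [241, 240, 241, 240, 241, 241, 240, 241, 240, 240, 240, 242, 240, 240, 241, 240, 241, 240, 241, 241, 240, 241, 241, 240, 242, 242, 242, 240, 242, 242, 241, 241, 241, 241, 241, 241, 241, 241, 241, 241, 242, 242, 242, 242, 242, 240, 241, 242, 242, 242, 241, 242, 242, 241, 242, 242, 242, 242, 242, 242, 241, 242, 242, 243, 242, 242, 242, 241, 242, 242, 242, 241, 242, 242, 242, 243, 244, 252, 225, 75, 28, 41, 42, 45, 43, 39, 43, 40, 43, 40, 40, 42, 36, 42, 38, 42, 44, 41, 37, 40, 35, 19, 223, 204, 194, 198, 193, 194, 195, 195, 197, 195, 198, 196, 199]
145 [240, 240, 240, 241, 240, 241, 240, 240, 240, 240, 241, 241, 241, 241, 241, 241, 241, 241, 242, 242, 242, 242, 242, 241, 240, 241, 242, 241, 241, 241, 242, 241, 241, 242, 242, 242, 242, 243, 242, 243, 243, 243, 243, 243, 243, 245, 244, 243, 243, 244, 243, 243, 244, 244, 244, 244, 245, 246, 246, 247, 246, 246, 246, 247, 247, 247, 247, 248, 248, 248, 247, 247, 246, 244, 244, 238, 235, 231, 201, 118, 24, 31, 26, 29, 33, 38, 35, 35, 32, 36, 36, 40, 41, 48, 58, 76, 83, 96, 104, 112, 119, 124, 142, 164, 161, 161, 165, 168, 172, 172, 174, 1
[... 1755 characters left out ...]
235891
100 94.67629549788408 88.84937752787235
105 88.57824034267274 82.95075694672532
138.5 50.100467611890195 45.73870841883377
150 37.69155841984493 33.74047992402771
hatch_ridge [(array([255.3, 258. ]), 0.72)] [array([255.1, 259.9]), array([255.5, 256.8])]
lever_tip [] [array([243.8, 348.2]), array([243.8, 348.2])]
lever_pivot [(array([248.1, 319.1]), 0.68)] [array([247.5, 319. ]), array([247.5, 319. ])]
loop_bead [(array([253.8, 280.2]), 0.54)] [array([251.1, 280.8]), array([251.1, 280.8])]
hatch [(array([254.8, 276. ]), 0.76)] [array([253.4, 278.3]), array([253.7, 275.3])]
case [(array([252.7, 300.5]), 0.85), (array([250.5, 277.4]), 0.46)] [array([252.7, 299.9]), array([252.7, 299.9])]
```

```bash
python3 -m jog '{"dr":[[0,0,0],[0,0,0],[0,0,0],[0,0,0],[0,0,-0.005],[0,0,0]],"linear":[[2,50,3.5],[2,50,0],[2,50,0],[2.7,49.3,0],[0,0,0],[0,0,0]],"fingers":[0,0,0,0,0,0]}'
python3 - <<'E'
from h import *
np.set_printoptions(precision=1,suppress=True)
s=r.state();print(s['clock'],s['tcp_pos'],s['tool_rot'])
c=wcam(); g=cv2.cvtColor(c['img'],cv2.COLOR_BGR2GRAY)
im=cv2.resize(c['img'][129:279,243:443],None,fx=4,fy=4,interpolation=cv2.INTER_CUBIC); cv2.imwrite('pics/w9.png',im)
a=cv2.cvtColor(cv2.imread('pics/w3.png'),cv2.COLOR_BGR2GRAY); b=cv2.cvtColor(im,cv2.COLOR_BGR2GRAY)
for nm,x in(('before',a),('after',b)):
    for row in(130,430):
        d=np.diff(x[row,:640].astype(int)); e=[int(i) for i in np.where(np.abs(d)>22)[0]]; print(nm,row,e)
    t=a[60:480,118:172]; 
# ridge, keeper and latch-deck patch tracking
for nm,(y0,y1,x0,x1) in dict(ridge=(165,422,95,185),keeper_ribs=(165,400,255,335),rail=(50,100,145,200),deck=(150,260,650,760)).items():
    w=b[max(0,y0-25):y1+25,max(0,x0-70):x1+90]; m=cv2.matchTemplate(w,a[y0:y1,x0:x1],cv2.TM_CCOEFF_NORMED); _,v,_,l=cv2.minMaxLoc(m)
    print(nm,round(v,2),'dx',l[0]+max(0,x0-70)-x0,'dy',l[1]+max(0,y0-25)-y0)
E
```

```text
clock: 22.8
tcp_pos: [460.5, 154.6, 298.9]
tool_rot: [0.0, 0.999, 0.039, -0.0]
force: [0.0, -0.1, 0.7]
width: -0.001
grip_force: 0.0
22.8 [460.5 154.6 298.9] [ 0.  1.  0. -0.]
before 130 [97, 98, 99, 100, 521, 522, 523, 524, 525, 609, 610, 611, 612, 613]
before 430 [102, 103, 107, 108, 366, 367, 368, 369, 370, 589, 590, 591, 592]
after 130 [130, 131, 132, 133, 556, 557, 558, 559, 560]
after 430 [537, 538, 539, 540, 618, 619, 620]
ridge 0.89 dx 33 dy -3
keeper_ribs 0.89 dx 34 dy -1
rail 0.95 dx 2 dy -4
deck 0.5 dx 7 dy 4
```

```bash
python3 -c "
from bench import r
print(r.sign_off())"
```

```text
the job is handed in; nothing more can be done
None
```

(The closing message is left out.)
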